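# Put the stain-soap set together on its drip mat

### The arm

A 6-joint arm with a two-finger parallel gripper is mounted at the origin on the work surface. World frame = base frame: x ahead of the robot, y to its left, z up, the work surface at z = 0. Lengths are in mm, angles in degrees, forces in N, time in s.
With the tool pointing down it reaches from about 300 to 850 mm from the base axis. Payload 4.2 kg.
Tool frame: the origin (TCP) lies at the very end of the fingers, on their centre line; the grasp point (between the pads) lies 19 mm behind it (env.grip_depth is the distance from the TCP to the grasp point, in mm); z points along the fingers, y is the line along which they close (so a half turn about z gives the same grasp; the last joint's range is limited). The gripper opens to 91 mm and grips with 3 to 60 N. Pads are 32 mm wide; open, the fingers measure 118 mm over their backs; the gripper's body (76 mm by 178 mm) begins 60 mm behind the grasp point.
Start: joints at [-73.74, 18.312, 89.639, -0, 72.044, -1.146], TCP at [172.013, -548.684, 213.976] pointing down, gripper open.
Joint ranges: [-177.97, 177.97], [-48.28, 115.42], [12.27, 149.76], [-77.06, 257.06], [2.81, 150.46], [-146.56, 146.56]. Speed limits (degrees/s): [147.25, 147.25, 180, 180, 180, 180].

### API

Orientations are given as [roll, pitch, yaw] about the fixed x, y, z axes, in that order (R = Rz(yaw) Ry(pitch) Rx(roll)).
In Python, from workcell import env, cams gives the robot as it stands.
- The arm moves only by the tool apply_moves, never from a script. Its argument "deltas" is a list of rows, each a list of 5 numbers: the shift along the tool's x, y, z in m, then the turn about the tool's z in rad, then the opening, from -1 (shut) to 1 (fully open), so that 0 is half open. In form: [[tx, ty, tz, roll, gripper], ...]. A call has 1 to 5 rows; each row is the pose to reach, as a shift and turn from the pose commanded when the call began, along the tool's axes at that moment; what a row does not reach only later rows make up. A row lasts 1/10 s, in which the tool goes at most 50 mm and 8.59 degrees, less where a joint would pass 70% of its speed; a pose out of reach is approached as far as the arm can. A call with a gripper value outside its range is refused whole. The fingers move at their own pace and stop on an object; "grip_force" is the grip in N (left out, the last holds). Time passes only in rows, so rows that repeat a pose let the fingers close. It gives the time, the measured TCP pose, the force, the opening and the grip force at its end, in the units of the state.
- env.state(): the state, without advancing time (a new reading comes with each control period).
- cams.grab_frame(name): name is "side" or "top"; returns the picture (384x512x3 uint8, blue, green, red); there is no depth.
- cams.get_calibration(name): a dict with "mtx" (3x3 intrinsics, pixels), "eye" and "attitude" of the camera in the world. Camera axes: x right, y down, z forward; pixel columns grow to the right and rows downward; lengths in mm; the calibration is good to about 2 mm. A picture is of the moment at which its call begins. get_calibration takes no time and is no camera call.
- env.job_done(): hands the job in; it is judged then, once.
The state is a dict: "time_s": time; "qpos": joint angles; "qvel": joint speeds; "effort": joint torques, N m; "ee_pos": TCP position; "ee_rot": TCP orientation; "force": force on the tool from outside, world axes, zero at the start; "torque": the same for the moment, N m; "gripper_width": finger opening in mm; "gripper_force": force on a finger pad.
Only numpy, scipy, OpenCV 4.12 (cv2) and the standard library are available. Lean on these libraries where they do the work, as an engineer would, in place of code of your own. Each camera call takes 0.05 s, during which the arm holds its last target. There are 200 camera calls.

### The job

Put the stain-soap set together on the orange drip mat: first the white dish in the middle of the mat and lengthwise with it, then the slatted bamboo rack seated on the dish, then the green bar of soap lying flat and lengthwise in the middle of the rack, and last the blue cover standing squarely on the rack over the soap. Set each piece down rather than dropping it, and leave the white soap, the yellow dosing cup and the red brush where they are.

Things in the scene. Friction and masses are not known exactly. Their poses are not given: they have to be found in the camera images.
- dish: white ceramic soap dish, an open rectangular tray 108 (its x) x 60 (its y) x 26 mm high, walls and floor 4 mm thick, inside 100 x 52 mm, about 0.2 kg, loose, upright. Origin: centre of its underside, z up. Narrow enough to be gripped across its y.
- rack: bamboo rack, 20 mm high: five pale slats along x (together 110 x 68 mm, 10 mm thick; grip across y by their outer edges) on two cross cleats (44 mm in y, 8 wide, 10 high, at x = +-38 mm). Origin: centre of the cleats' underside, z up. Seated, the cleats sit inside the dish (8 mm play in x, 4 in y), the slats rest on its rim, 4 mm overhang each long side: origin 16 mm above the dish's. 0.08 kg.
- soap_green: green bar of stain soap, 70 (x) x 40 (y) x 24 mm high, rounded edges, about 0.09 kg, loose. Origin: centre of its underside, z up.
- cover: blue plastic cover, an upside-down box 94 (x) x 60 (y) x 40 mm high, inside 88 x 54 x 36 mm, with a pale wooden grip ridge on top: 46 mm long in x, 12 thick in y, 40 to 64 mm above the origin, centred. Origin: centre of its open lower edge, z up. 0.12 kg, loose, upright. Goes over the green soap (9 mm to spare in x, 7 in y); its edge stands on the rack's slats.
- mat_orange: orange silicone drip mat, 130 (x) x 90 (y) x 4 mm, fixed flat on the counter. Origin: centre of its underside, on the counter; its top is 4 mm above that.
- mat_grey: grey silicone drip mat of the same size, fixed flat on the counter, not used. Origin: centre of its underside.
- soap_white: cream-white spare bar of soap, 70 x 40 x 24 mm, loose, to be left where it is. Origin: centre of its underside.
- dosing_cup: yellow round dosing cup, 58 mm across the mouth, 44 mm across the foot, 45 mm high, loose, to be left where it is. Origin: centre of its underside.
- brush: red scrubbing brush with pale bristles, lying bristles down, 112 (x) x 44 (y) x 38 mm high, loose, to be left where it is. Origin: centre of the bristles' underside.
Things that resemble listed ones, but are neither listed nor needed, are in the scene too. There is more than one size of the rack; the job needs the middle-sized.

How it is judged:
By the outcome, as a careful person would: the job done as asked, in the order asked, and still so for the second after the job is handed in, with the robot touching nothing.
It also fails if it takes over 120 s, if anything falls off the work surface, if the arm or the gripper's body presses on something with over 40 N, if the wrist force passes 120 N, or if a joint passes its speed limit or range.

## Working session

There is one attempt and no reset: what is moved stays moved. The work goes in short steps, Python scripts to look and compute and a tool call to move; the robot and the scene stay as the last step left them, time stands still between calls to the robot, and variables do not carry over. Pictures are saved under pics/ and viewed, at most 14 in all, crops included, and the job is handed in when it is done.

Besides the shell and the picture viewer there is one more tool, called after "Call:" as a command line: name --pt "numbers of a row" for each row, then --argument value for the rest. apply_moves: Moves the arm, as the interface text tells. Its arguments: {"type":"object","properties":{"deltas":{"type":"array"},"grip_force":{"type":"number"}},"required":["deltas"]}

```bash
ls; mkdir -p pics
python3 - <<'E'
from workcell import env,cams
import cv2
for n in("top","side"):
    f=cams.grab_frame(n); cv2.imwrite(f"pics/{n}0.png",f)
    c=cams.get_calibration(n); print(n,c)
    cv2.imwrite(f"pics/{n}0b.png",cv2.resize(f,(800,600),interpolation=cv2.INTER_CUBIC))
print(env.state())
E
```

```text
pics
top {'mtx': array([[445.13543965,   0.        , 255.924441  ],
       [  0.        , 445.13543965, 193.2212838 ],
       [  0.        ,   0.        ,   1.        ]]), 'eye': array([ 290.45084318,   -6.62293331, 1394.80100892]), 'attitude': array([-173.49609715,    0.32975201,  -91.67299467])}
side {'mtx': array([[373.85629616,   0.        , 258.07633424],
       [  0.        , 373.85629616, 189.22396779],
       [  0.        ,   0.        ,   1.        ]]), 'eye': array([ 371.3557397 , -854.45563201,  522.91311825]), 'attitude': array([-118.74215596,    0.98787939,   -4.83934004])}
{'time_s': 0.1, 'qpos': array([-7.37385148e+01,  1.83483296e+01,  8.96977302e+01, -1.16192320e-03,
        7.20441815e+01, -1.14730470e+00]), 'qvel': array([ 0.01668943, -0.07780288, -0.13650756, -0.09504445,  0.12012441,
        0.0396639 ]), 'effort': array([-8.60750515e-04, -4.13333380e+01, -2.32509989e+01,  7.28647923e-02,
        4.22265194e-02, -6.06551157e-05]), 'ee_pos': array([ 171.89100019, -548.24641849,  213.21225344]), 'ee_rot': array([-1.79909755e+02, -7.02350199e-04,  1.74091485e+01]), 'force': array([-0.05533231, -0.49589877, -0.44917192]), 'torque': array([-0.00230427,  0.01747418, -0.00601382]), 'gripper_force': 0.0, 'gripper_width': 91.41364769504439}
```

View pics/top0b.png

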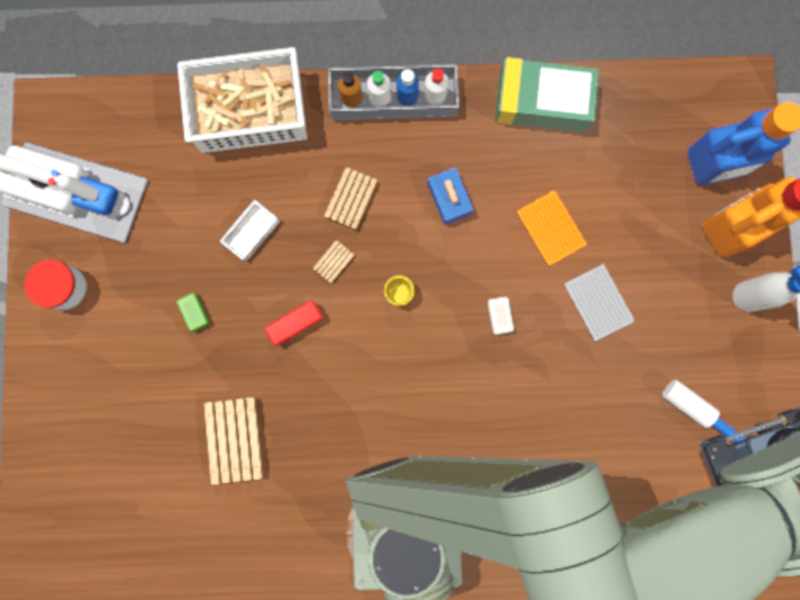

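View pics/side0b.png

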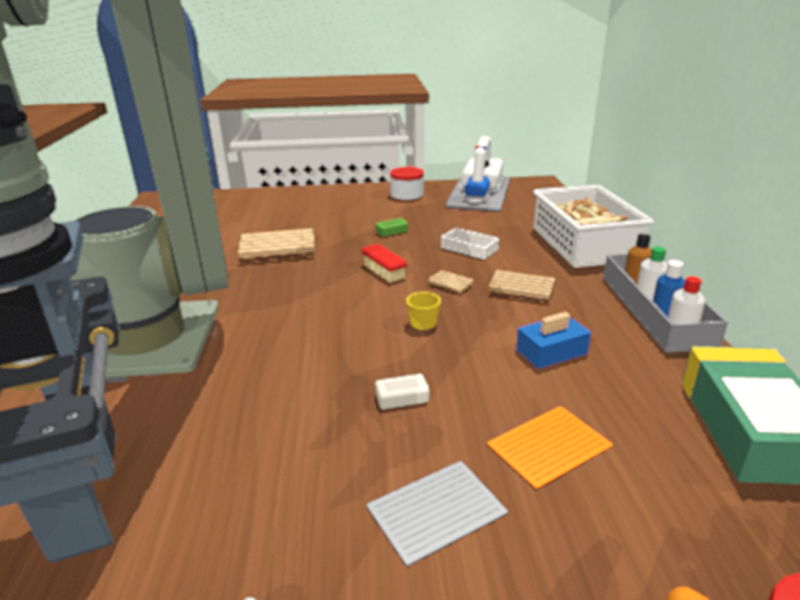

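The top view shows the dish at (250,231), the three racks (the middle-sized one at (352,198)), green soap at (193,312), cover at (451,196), orange mat at (552,228), grey mat at (600,302), white soap at (501,316), cup at (399,291) and brush at (295,323). The side view agrees with it. Next I'll fit box silhouettes to colour masks.

```bash
cat > h.py <<'E'
import numpy as np, cv2
from scipy.spatial.transform import Rotation as Rn
from scipy.optimize import minimize
from workcell import env,cams
K=8
def proj(n,P):
    c=cams.get_calibration(n); R=Rn.from_euler('xyz',c['attitude'],degrees=True).as_matrix()
    p=(np.atleast_2d(P)-c['eye'])@R; q=p@np.array(c['mtx']).T
    return q[:,:2]/q[:,2:]
def unproj(n,uv,z):
    c=cams.get_calibration(n); R=Rn.from_euler('xyz',c['attitude'],degrees=True).as_matrix()
    d=R@np.linalg.solve(c['mtx'],[uv[0],uv[1],1]); e=np.array(c['eye']); return e+d*(z-e[2])/d[2]
def box(lx,ly,z0,z1): return np.array([[sx*lx/2,sy*ly/2,z] for sx in(-1,1) for sy in(-1,1) for z in(z0,z1)])
def place(P,x,y,yaw,z=0):
    return Rn.from_euler('z',yaw,degrees=True).apply(P)+[x,y,z]
def colmask(kind,im):
    h=cv2.cvtColor(im,cv2.COLOR_BGR2HSV).astype(int); H,S,V=h[...,0],h[...,1],h[...,2]
    b,g,r=[im[...,i].astype(int) for i in range(3)]
    return {'white':(S<95)&(V>80),'bamboo':(g>115)&(r>150),'green':(g>r+10)&(g>b+20),'blue':(b>r+25),
      'orange':(r>165)&(b<90)&(r-b>130),'grey':(S<80)&(V>80)}[kind]
OBJ={'dish':('white',box(108,60,0,26)),'rack':('bamboo',np.vstack([box(110,68,10,20),box(84,44,0,10)])),
 'soap_green':('green',box(69,39,0,24)),'cover':('blue',box(94,60,0,40)),'mat_orange':('orange',box(130,90,0,4)),'mat_grey':('grey',box(130,90,0,4))}
def fit(name,frames,guess,z=0,vis=None,kind=None):
    k,P=OBJ[name]; k=kind or k; data=[]
    for n,f in frames.items():
        uv=proj(n,place(P,*guess,z)); a=np.floor(uv.min(0)-7).astype(int); b=np.ceil(uv.max(0)+7).astype(int)
        a=np.maximum(a,0); b=np.minimum(b,[512,384])
        cr=cv2.resize(f[a[1]:b[1],a[0]:b[0]],None,fx=K,fy=K,interpolation=cv2.INTER_CUBIC)
        m=colmask(k,cr).astype(np.uint8)
        m=cv2.morphologyEx(m,cv2.MORPH_OPEN,np.ones((5,5)))
        cs,_=cv2.findContours(m,cv2.RETR_EXTERNAL,cv2.CHAIN_APPROX_NONE)
        c=cv2.convexHull(max(cs,key=cv2.contourArea)) ; m=cv2.fillPoly(np.zeros_like(m),[c],1)
        data.append((n,a,m,cr))
    def poly(n,a,v): return cv2.convexHull((((proj(n,place(P,*v,z))-a+.5)*K-.5)).astype(np.float32))
    def cost(v):
        t=0
        for n,a,m,_ in data:
            q=cv2.fillPoly(np.zeros_like(m),[np.round(poly(n,a,v)*16).astype(np.int32)],1,shift=4)
            t+=(q!=m).sum()/m.sum()
        return t/len(data)
    best=None
    for dy in(-12,0,12):
        s=np.array(guess)+[0,0,dy]
        r=minimize(cost,s,method='Nelder-Mead',options=dict(initial_simplex=s+np.array([[0,0,0],[10,0,0],[0,10,0],[0,0,8]]),xatol=.05,fatol=1e-4))
        if best is None or r.fun<best.fun: best=r
    if vis is not None:
        for n,a,m,cr in data:
            o=cr.copy(); cs,_=cv2.findContours(m,0,2); cv2.drawContours(o,cs,-1,(0,0,0),1)
            cv2.polylines(o,[np.int32(poly(n,a,best.x))],True,(255,0,255),1); vis.append(o)
    return best.x.round(1),round(best.fun,3)
def sheet(vis,fn,W=800,cols=4):
    w=W//cols; hh=min(600//-(-len(vis)//cols),w); S=np.zeros((hh*-(-len(vis)//cols),W,3),np.uint8)
    for i,o in enumerate(vis):
        s=min(w/o.shape[1],hh/o.shape[0]); o=cv2.resize(o,None,fx=s,fy=s,interpolation=cv2.INTER_AREA)[:hh,:w]
        S[i//cols*hh:i//cols*hh+o.shape[0],i%cols*w:i%cols*w+o.shape[1]]=o
    cv2.imwrite(fn,S)
E
cat > m0.py <<'E'
from h import *
fr={n:cv2.imread(f'pics/{n}0.png') for n in('top','side')}
vis=[]
G={'dish':((250,231),(235,254,264,208),13),'rack':((352,198),(343,222,363,175),15),'soap_green':((193,312),(201,329,186,297),12),
'cover':((451,196),(461,217,442,175),20),'mat_orange':((552,228),(568,255,536,200),2),'mat_grey':((600,302),(616,330,583,275),2)}
for k,(c,l,z) in G.items():
    p=unproj('top',np.array(c)*.64,z); u=unproj('top',np.array(l[:2])*.64,z); v=unproj('top',np.array(l[2:])*.64,z)
    yaw=np.degrees(np.arctan2(*(v-u)[1::-1])); g=(p[0],p[1],yaw)
    print(k,np.round(g,0),'both',*fit(k,fr,g,vis=vis),'top',*fit(k,{'top':fr['top']},g),'side',*fit(k,{'side':fr['side']},g))
sheet(vis,'pics/fit0.png')
E
python3 m0.py
```

```text
dish [602. 296. -32.] both [604.  297.8 -41.8] 0.129 top [604.2 297.9 -39.9] 0.121 side [601.6 290.8 -40.7] 0.13
rack [663.  88. -24.] both [666.4  95.2 -26.4] 0.104 top [666.3  91.4 -23.7] 0.124 side [666.5  97.7 -28.2] 0.057
soap_green [440. 411.  25.] both [440.9 412.1  23.5] 0.128 top [440.6 412.2  23.5] 0.056 side [440.7 410.7   6.6] 0.173Traceback (most recent call last):
  File "m0.py", line 9, in <module>
    print(k,np.round(g,0),'both',*fit(k,fr,g,vis=vis),'top',*fit(k,{'top':fr['top']},g),'side',*fit(k,{'side':fr['side']},g))
                                                             ~~~^^^^^^^^^^^^^^^^^^^^^^^
  File "h.py", line 44, in fit
    r=minimize(cost,s,method='Nelder-Mead',options=dict(initial_simplex=s+np.array([[0,0,0],[10,0,0],[0,10,0],[0,0,8]]),xatol=.05,fatol=1e-4))
    res = _minimize_neldermead(fun, x0, args, callback, bounds=bounds,
                               **options)
    fxcc = func(xcc)
    fx = function(np.copy(x), *(wrapper_args + args))
  File "h.py", line 38, in cost
    q=cv2.fillPoly(np.zeros_like(m),[np.round(poly(n,a,v)*16).astype(np.int32)],1,shift=4)
                                              ~~~~^^^^^^^
  File "h.py", line 34, in poly
    def poly(n,a,v): return cv2.convexHull((((proj(n,place(P,*v,z))-a+.5)*K-.5)).astype(np.float32))
                                              ~~~~^^^^^^^^^^^^^^^^^
  File "h.py", line 7, in proj
    c=cams.get_calibration(n); R=Rn.from_euler('xyz',c['attitude'],degrees=True).as_matrix()
ValueError: time passes only in moves, steps and waits
```

```bash
sed -i 's/^K=8/K=8\nCAL={n:cams.get_calibration(n) for n in("top","side")}/; s/c=cams.get_calibration(n);/c=CAL[n];/' h.py; python3 m0.py
```

```text
dish [602. 296. -32.] both [604.  297.8 -41.8] 0.129 top [604.2 297.9 -39.9] 0.121 side [601.6 290.8 -40.7] 0.13
rack [663.  88. -24.] both [666.4  95.2 -26.4] 0.104 top [666.3  91.4 -23.7] 0.124 side [666.5  97.7 -28.2] 0.057
soap_green [440. 411.  25.] both [440.9 412.1  23.5] 0.128 top [440.6 412.2  23.5] 0.056 side [440.7 410.7   6.6] 0.173
cover [ 660. -113.   22.] both [ 660.7 -110.3   19.8] 0.044 top [ 661.7 -110.2   20.2] 0.019 side [ 659.3 -109.8   19.6] 0.043
mat_orange [ 592. -317.   27.] both [ 592.7 -314.5   27.3] 0.041 top [ 593.  -316.2   27.5] 0.059 side [ 592.6 -314.6   27.3] 0.019
mat_grey [ 437. -406.   28.] both [ 437.3 -401.7   25.2] 0.04 top [ 437.6 -402.5   25.1] 0.058 side [ 437.1 -401.4   25.3] 0.019
```

View pics/fit0.png

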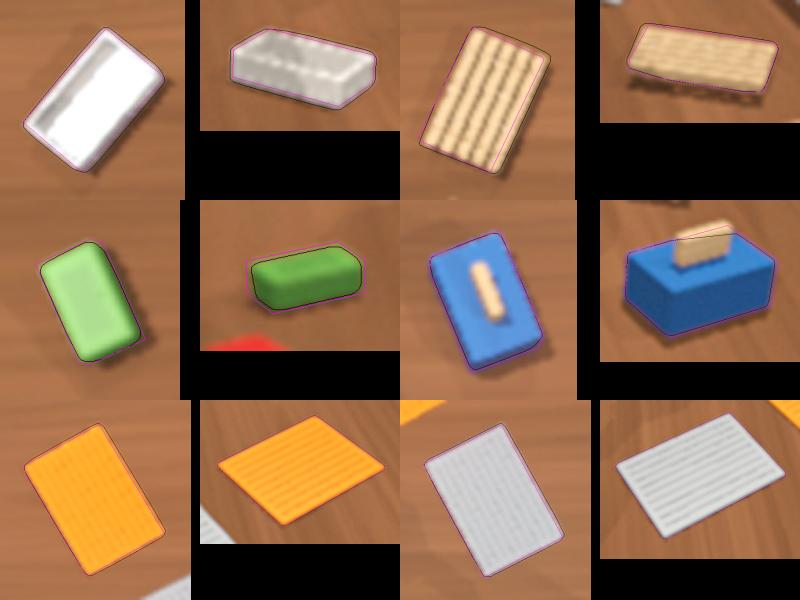

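The overlays match well apart from the rack, where the bamboo mask in the top view is too loose. I'll use an Otsu threshold for the dish and rack and add a move planner.

```bash
cat >> h.py <<'E'
_cm=colmask
def colmask(kind,im):
    if kind in('white','bamboo'):
        b=np.ascontiguousarray(im[...,0]); return cv2.threshold(b,0,1,cv2.THRESH_BINARY+cv2.THRESH_OTSU)[1]>0
    return _cm(kind,im)
def plan(x,y,z,yaw):
    s=env.state(); p=np.array(s['ee_pos']); R=Rn.from_euler('xyz',s['ee_rot'],degrees=True)
    d=R.inv().apply(np.array([x,y,z])-p)/1000; cy=s['ee_rot'][2]; dy=(yaw-cy+180)%360-180
    print('at',p.round(1),'yaw',round(cy,1),'t',round(s['time_s'],1),'w',round(s['gripper_width'],1),'F',np.round(s['force'],1),'gf',round(s['gripper_force'],1))
    print('delta',d.round(4),'roll',round(-np.radians(dy),3),'rows',round(max(np.linalg.norm(d)/.05,abs(dy)/8.59),1),'rpy',s['ee_rot'].round(2), 'q',s['qpos'].round(0))
E
sed -i "s/^G={/G={/; s/^for k,(c/G={k:G[k] for k in('dish','rack')}\nfor k,(c/" m0.py; python3 m0.py; python3 -c "
from h import *
plan(603,297,120,139)"
```

```text
dish [602. 296. -32.] both [604.3 298.9 -40.4] 0.065 top [604.3 298.9 -40.5] 0.043 side [603.3 298.  -39.5] 0.081
rack [663.  88. -24.] both [665.   92.9 -24.8] 0.075 top [665.3  92.2 -25.1] 0.027 side [666.9  98.6 -25.6] 0.08
at [ 171.9 -548.2  213.2] yaw 17.4 t 0.1 w 91.4 F [-0.1 -0.5 -0.4] gf 0.0
delta [ 0.6643 -0.6774  0.0943] roll -2.122 rows 19.1 rpy [-179.91   -0.     17.41] q [-74.  18.  90.  -0.  72.  -1.]
```

View pics/fit0.png

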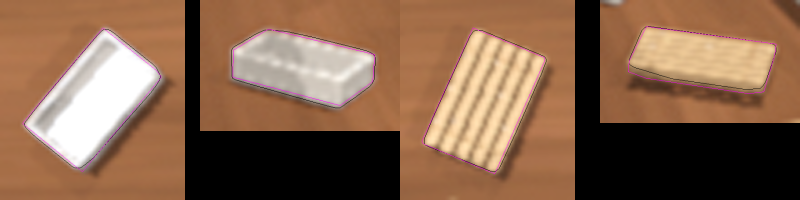

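Call:
apply_moves --pt "0.665 -0.677 0.09 -2.13 1" --pt "0.665 -0.677 0.09 -2.13 1" --pt "0.665 -0.677 0.09 -2.13 1" --pt "0.665 -0.677 0.09 -2.13 1" --pt "0.665 -0.677 0.09 -2.13 1"

```text
time_s: 0.6
ee_pos: [285.6, -325.1, 189.9]
ee_rot: [-180.0, -0.0, 60.7]
force: [0.9, 0.7, 0.9]
gripper_width: 91.4
gripper_force: 0.0
```

```bash
python3 -c "
from h import *
plan(604,298.5,120,139.7)"
```

```text
at [ 285.6 -325.1  189.9] yaw 60.7 t 0.6 w 91.4 F [0.9 0.7 0.9] gf 0.0
delta [ 0.6996 -0.0278  0.0701] roll -1.379 rows 14.1 rpy [-1.7999e+02 -2.0000e-02  6.0680e+01] q [-50.   7. 109.   0.  64. -21.]
```

Call:
apply_moves --pt "0.7 -0.028 0.07 -1.38 1" --pt "0.7 -0.028 0.07 -1.38 1" --pt "0.7 -0.028 0.07 -1.38 1" --pt "0.7 -0.028 0.07 -1.38 1" --pt "0.7 -0.028 0.07 -1.38 1"

```text
time_s: 1.1
ee_pos: [399.9, -104.1, 165.3]
ee_rot: [180.0, 0.0, 103.7]
force: [1.4, -0.5, -0.1]
gripper_width: 91.7
gripper_force: 0.0
```

```bash
python3 -c "
from h import *
plan(604,298.5,120,139.7)"
```

```text
at [ 399.9 -104.1  165.3] yaw 103.7 t 1.1 w 91.7 F [ 1.4 -0.5 -0.1] gf 0.0
delta [0.3428 0.2937 0.0452] roll -0.628 rows 9.1 rpy [1.7999e+02 2.0000e-02 1.0370e+02] q [-16.   6. 113.  -0.  60. -30.]
```

Call:
apply_moves --pt "0.343 0.294 0.045 -0.628 1" --pt "0.343 0.294 0.045 -0.628 1" --pt "0.343 0.294 0.045 -0.628 1" --pt "0.343 0.294 0.045 -0.628 1" --pt "0.343 0.294 0.045 -0.628 1"

```text
time_s: 1.6
ee_pos: [513.8, 117.1, 140.2]
ee_rot: [-180.0, -0.0, 139.6]
force: [1.2, -0.6, 0.4]
gripper_width: 91.1
gripper_force: 0.0
```

```bash
python3 -c "
from h import *
plan(604,298.5,100,139.7)"
```

```text
at [513.8 117.1 140.2] yaw 139.6 t 1.6 w 91.1 F [ 1.2 -0.6  0.4] gf 0.0
delta [0.049  0.1966 0.04  ] roll -0.003 rows 4.1 rpy [-179.96   -0.    139.55] q [ 12.  17. 102.  -0.  60. -38.]
```

Call:
apply_moves --pt "0.049 0.197 0.04 0 1" --pt "0.049 0.197 0.04 0 1" --pt "0.049 0.197 0.04 0 1" --pt "0.049 0.197 0.04 0 1" --pt "0.049 0.197 0.04 0 1"

```text
time_s: 2.1
ee_pos: [605.6, 301.0, 98.0]
ee_rot: [180.0, -0.1, 139.5]
force: [-0.1, 0.1, -0.1]
gripper_width: 91.4
gripper_force: 0.0
```

```bash
python3 -c "
from h import *
plan(604,298.5,6,139.7)
f=cams.grab_frame('side'); uv=proj('side',[604,298.5,50])[0].astype(int); print(uv)
c=f[uv[1]-60:uv[1]+50,uv[0]-75:uv[0]+75]; cv2.imwrite('pics/d1.png',cv2.resize(c,None,fx=5,fy=5,interpolation=2))"
```

```text
at [605.6 301.   98. ] yaw 139.5 t 2.1 w 91.4 F [-0.1  0.1 -0.1] gf 0.0
delta [-0.0006 -0.003   0.092 ] roll -0.003 rows 1.8 rpy [ 1.7999e+02 -7.0000e-02  1.3953e+02] q [ 25.  32.  84.   0.  64. -24.]
[300 144]
```

View pics/d1.png

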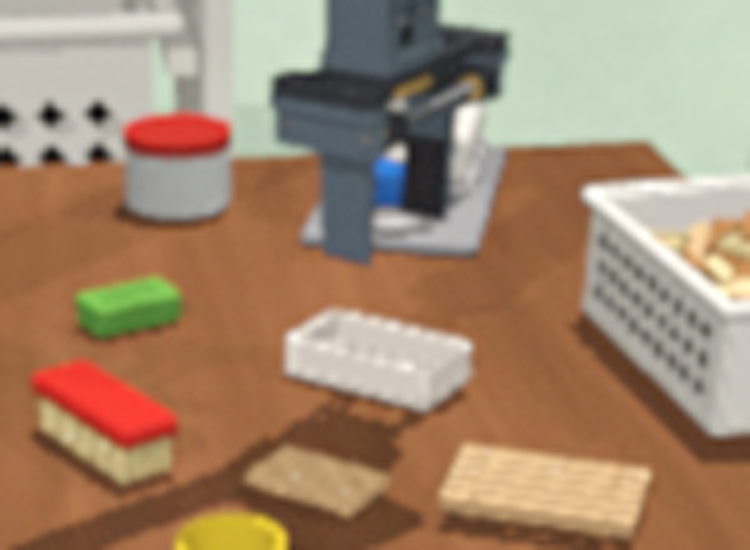

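The gripper hovers over the dish (crop 375,360), with its fingers across the dish's narrow side.

Call:
apply_moves --pt "0 -0.003 0.045 0 1" --pt "0 -0.003 0.08 0 1" --pt "0 -0.003 0.092 0 1" --pt "0 -0.003 0.092 0 1" --pt "0 -0.003 0.092 0 1" --grip_force 20

```text
time_s: 2.65
ee_pos: [603.7, 294.0, 10.3]
ee_rot: [179.9, 0.1, 139.3]
force: [0.2, -0.5, -0.1]
gripper_width: 90.7
gripper_force: 0.0
```

Call:
apply_moves --pt "0 0 0 0 -1" --pt "0 0 0 0 -1" --pt "0 0 0 0 -1" --pt "0 0 0 0 -1" --pt "0 0 0 0 -1" --grip_force 20

```text
time_s: 3.15
ee_pos: [603.6, 294.7, 9.6]
ee_rot: [179.9, 0.1, 139.3]
force: [0.7, 0.6, 3.4]
gripper_width: 59.9
gripper_force: 20.0
```

```bash
python3 -c "
from h import *
plan(604,298.5,150,139.7)"
```

```text
at [603.6 294.7   9.6] yaw 139.3 t 3.1 w 59.9 F [0.7 0.6 3.4] gf 20.0
delta [ 0.002   0.0035 -0.1404] roll -0.006 rows 2.8 rpy [1.7986e+02 6.0000e-02 1.3933e+02] q [ 25.  37.  90.   0.  53. -24.]
```

Call:
apply_moves --pt "0 0 -0.05 0 -1" --pt "0 0 -0.1 0 -1" --pt "0 0 -0.14 0 -1" --pt "0 0 -0.14 0 -1"

```text
time_s: 3.55
ee_pos: [605.8, 295.5, 155.4]
ee_rot: [179.4, 0.3, 139.3]
force: [0.8, 0.3, -2.1]
gripper_width: 60.3
gripper_force: 20.0
```

```bash
python3 -c "
from h import *
plan(590.8,-316,130,27.3)"
```

```text
at [605.8 295.5 155.4] yaw 139.3 t 3.5 w 60.3 F [ 0.8  0.3 -2.1] gf 20.0
delta [-0.387  -0.4739  0.0222] roll 1.955 rows 13.0 rpy [179.37   0.3  139.34] q [ 25.  29.  81.  -0.  69. -24.]
```

Call:
apply_moves --pt "-0.387 -0.474 0.022 1.955 -1" --pt "-0.387 -0.474 0.022 1.955 -1" --pt "-0.387 -0.474 0.022 1.955 -1" --pt "-0.387 -0.474 0.022 1.955 -1" --pt "-0.387 -0.474 0.022 1.955 -1"

```text
time_s: 4.05
ee_pos: [594.7, 42.4, 137.7]
ee_rot: [-179.8, 0.0, 96.0]
force: [1.4, 0.3, -1.8]
gripper_width: 60.1
gripper_force: 20.0
```

```bash
python3 -c "
from h import *
plan(590.8,-316,130,27.3)"
```

```text
at [594.7  42.4 137.7] yaw 96.0 t 4.0 w 60.1 F [ 1.4  0.3 -1.8] gf 20.0
delta [-0.356  -0.0415  0.0079] roll 1.2 rows 8.0 rpy [-1.7978e+02  1.0000e-02  9.6030e+01] q [ 3. 24. 93. -0. 64. -3.]
```

Call:
apply_moves --pt "-0.356 -0.041 0.008 1.2 -1" --pt "-0.356 -0.041 0.008 1.2 -1" --pt "-0.356 -0.041 0.008 1.2 -1" --pt "-0.356 -0.041 0.008 1.2 -1" --pt "-0.356 -0.041 0.008 1.2 -1"

```text
time_s: 4.55
ee_pos: [593.9, -207.1, 132.1]
ee_rot: [-179.8, 0.1, 53.0]
force: [0.0, -0.1, -1.9]
gripper_width: 60.2
gripper_force: 20.0
```

```bash
python3 -c "
from h import *
plan(590.8,-316,80,27.3)"
```

```text
at [ 593.9 -207.1  132.1] yaw 53.0 t 4.5 w 60.2 F [ 0.  -0.1 -1.9] gf 20.0
delta [-0.0888  0.0632  0.052 ] roll 0.449 rows 3.0 rpy [-1.7979e+02  7.0000e-02  5.3030e+01] q [-20.  27.  89.  -0.  65.  17.]
```

Call:
apply_moves --pt "-0.089 0.063 0.052 0.449 -1" --pt "-0.089 0.063 0.052 0.449 -1" --pt "-0.089 0.063 0.052 0.449 -1" --pt "-0.089 0.063 0.052 0.449 -1" --pt "-0.089 0.063 0.052 0.449 -1"

```text
time_s: 5.05
ee_pos: [591.8, -313.9, 80.4]
ee_rot: [-179.8, 0.1, 27.7]
force: [0.1, -0.4, -2.2]
gripper_width: 59.6
gripper_force: 20.0
```

```bash
cat > look.py <<'E'
import sys; from h import *
# look.py fn x y z w : crop side view around the world point, enlarged
fn,x,y,z,w=sys.argv[1],*map(float,sys.argv[2:6]); f=cams.grab_frame('side'); u,v=proj('side',[x,y,z])[0].astype(int); w=int(w); h=int(w*.75)
c=f[max(v-h,0):v+h,max(u-w,0):u+w]; cv2.imwrite(fn,cv2.resize(c,None,fx=400/w*.9,fy=400/w*.9,interpolation=2)); print(u,v)
E
python3 look.py pics/d2.png 592 -315 50 90; python3 -c "
from h import *
plan(590.8,-316,20,27.3)"
```

```text
353 264
at [ 592.5 -313.5   81.3] yaw 27.8 t 5.1 w 59.9 F [-0.7  0.5 -2.6] gf 20.0
delta [-0.0026  0.0016  0.0613] roll 0.008 rows 1.2 rpy [-1.7988e+02  5.0000e-02  2.7770e+01] q [-29.  32.  86.   0.  61.  33.]
```

View pics/d2.png

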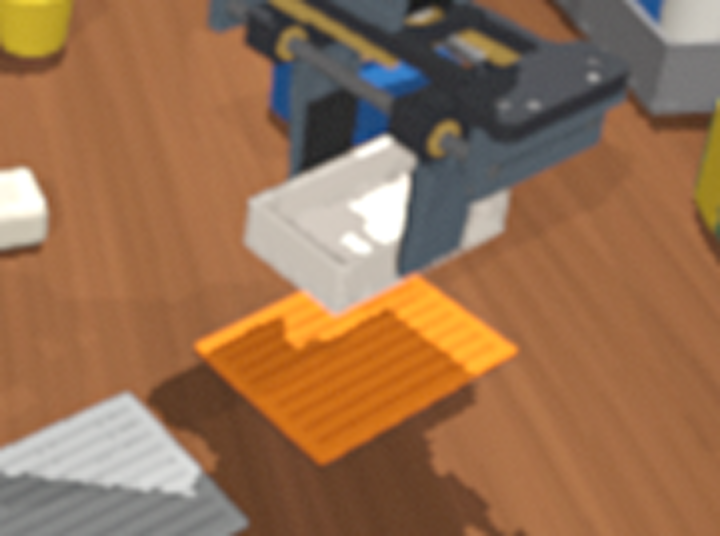

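The dish hangs level above the orange mat, with its corner at crop (335,310), and it lines up with the mat.

Call:
apply_moves --pt "-0.0025 0.0015 0.03 0.005 -1" --pt "-0.0025 0.0015 0.058 0.005 -1" --pt "-0.0025 0.0015 0.058 0.005 -1" --pt "-0.0025 0.0015 0.058 0.005 -1" --pt "-0.0025 0.0015 0.058 0.005 -1"

```text
time_s: 5.6
ee_pos: [593.0, -317.0, 26.3]
ee_rot: [179.8, -0.1, 27.5]
force: [0.5, 0.7, -2.5]
gripper_width: 59.7
gripper_force: 20.0
```

```bash
python3 -c "
from h import *
plan(590.8,-316,13.6,27.3)"
```

```text
at [ 593.  -317.    26.3] yaw 27.5 t 5.6 w 59.7 F [ 0.5  0.7 -2.5] gf 20.0
delta [-0.0015 -0.0019  0.0127] roll 0.003 rows 0.3 rpy [ 1.7982e+02 -1.2000e-01  2.7460e+01] q [-29.  36.  89.   0.  55.  33.]
```

Call:
apply_moves --pt "-0.0015 -0.001 0.004 0 -1" --pt "-0.0015 -0.001 0.008 0 -1" --pt "-0.0015 -0.001 0.01 0 -1" --pt "-0.0015 -0.001 0.011 0 -1" --pt "-0.0015 -0.001 0.011 0 -1"

```text
time_s: 6.1
ee_pos: [589.6, -316.9, 13.6]
ee_rot: [-180.0, 0.0, 27.4]
force: [-1.5, 0.8, 1.4]
gripper_width: 60.0
gripper_force: 20.0
```

Call:
apply_moves --pt "0 0 0 0 -1" --pt "0 0 0 0 0.6" --pt "0 0 0 0 1" --pt "0 0 0 0 1" --pt "0 0 0 0 1"

```text
time_s: 6.6
ee_pos: [589.9, -317.0, 13.1]
ee_rot: [180.0, -0.0, 27.4]
force: [-0.3, 0.1, -0.5]
gripper_width: 89.2
gripper_force: 0.0
```

Call:
apply_moves --pt "0 0 -0.03 0 1" --pt "0 0 -0.08 0 1" --pt "0 0 -0.13 0 1" --pt "0 0 -0.13 0 1"

```text
time_s: 7.0
ee_pos: [593.9, -319.2, 151.8]
ee_rot: [179.2, -0.5, 27.4]
force: [0.5, -0.9, 0.0]
gripper_width: 91.0
gripper_force: 0.0
```

```bash
python3 -c "
from h import *
plan(665.5,92.5,110,155)"
```

```text
at [ 593.9 -319.2  151.8] yaw 27.4 t 7.0 w 91.0 F [ 0.5 -0.9  0. ] gf 0.0
delta [ 0.2525 -0.3333  0.0395] roll -2.227 rows 14.9 rpy [179.21  -0.52  27.38] q [-29.  29.  82.   0.  68.  33.]
```

Call:
apply_moves --pt "0.252 -0.333 0.04 0.914 1" --pt "0.252 -0.333 0.04 0.914 1" --pt "0.252 -0.333 0.04 0.914 1" --pt "0.252 -0.333 0.04 0.914 1" --pt "0.252 -0.333 0.04 0.914 1"

```text
time_s: 7.5
ee_pos: [630.9, -76.2, 119.4]
ee_rot: [180.0, -0.0, -14.8]
force: [0.7, 0.4, 1.7]
gripper_width: 91.7
gripper_force: 0.0
```

```bash
python3 -c "
from h import *
plan(665.5,92.5,110,-25)"
```

```text
at [630.9 -76.2 119.4] yaw -14.8 t 7.5 w 91.7 F [0.7 0.4 1.7] gf 0.0
delta [-0.0097 -0.1719  0.0094] roll 0.178 rows 3.4 rpy [180.    -0.   -14.83] q [-8. 28. 89. -0. 63. 97.]
```

Arrive and settle. Then use both cameras: the side view to check the dish, and the top view if the arm leaves the mat visible.

Call:
apply_moves --pt "-0.0095 -0.172 0.01 0.178 1" --pt "-0.0095 -0.172 0.01 0.178 1" --pt "-0.0095 -0.172 0.01 0.178 1" --pt "-0.0095 -0.172 0.01 0.178 1" --pt "-0.0095 -0.172 0.01 0.178 1"

```text
time_s: 8.0
ee_pos: [664.8, 94.8, 108.9]
ee_rot: [-180.0, 0.0, -24.4]
force: [-1.1, 0.1, -0.2]
gripper_width: 91.0
gripper_force: 0.0
```

```bash
cat > chk.py <<'E'
import sys; from h import *
# chk.py obj z x y yaw out : refit an object from fresh frames
o,z,x,y,w=sys.argv[1],*map(float,sys.argv[2:6]); vis=[]
fr={n:cams.grab_frame(n) for n in('top','side')}
kind=sys.argv[7] if len(sys.argv)>7 else None
for n in fr:
    cv2.imwrite(f'pics/last_{n}.png',fr[n]); print(n,*fit(o,{n:fr[n]},(x,y,w),z,vis,kind))
sheet(vis,sys.argv[6],cols=2)
E
python3 chk.py dish 4 593 -315 27 pics/c1.png; python3 -c "
from h import *
plan(665.5,92.5,4,-25)"
```

```text
top [ 594.2 -317.5   26.3] 0.039
side [ 592.8 -315.9   26.9] 0.032
at [664.4  91.1 109.3] yaw -24.6 t 8.1 w 90.9 F [-0.2 -0.2 -1. ] gf 0.0
delta [ 0.0005 -0.0019  0.1053] roll 0.007 rows 2.1 rpy [ 1.7994e+02  2.0000e-02 -2.4600e+01] q [  7.  31.  84.  -0.  65. 121.]
```

View pics/c1.png

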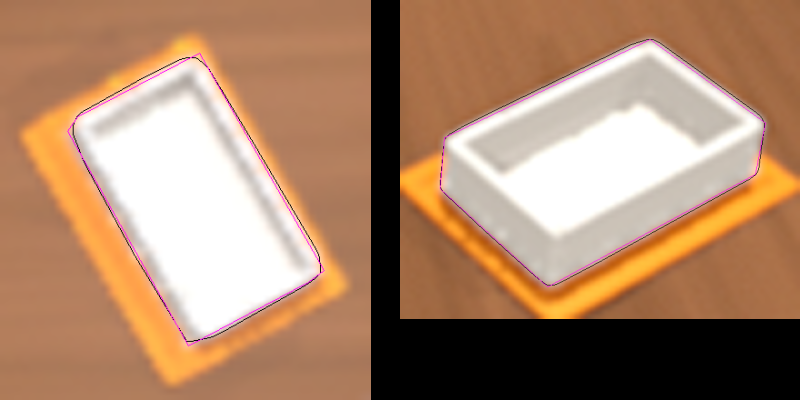

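The dish sits within about 1.5 mm of the mat's centre and is aligned with it; both silhouettes fit. Now grasping the rack.

Call:
apply_moves --pt "0 0 0.05 0.007 1" --pt "0 0 0.09 0.007 1" --pt "0 0 0.105 0.007 1" --pt "0 0 0.105 0.007 1" --pt "0 0 0.105 0.007 1" --grip_force 15

```text
time_s: 8.6
ee_pos: [665.6, 89.9, 5.9]
ee_rot: [-180.0, -0.1, -25.2]
force: [-0.5, -0.3, 0.6]
gripper_width: 91.3
gripper_force: 0.0
```

Call:
apply_moves --pt "0 0 0 0 0" --pt "0 0 0 0 -1" --pt "0 0 0 0 -1" --pt "0 0 0 0 -1" --pt "0 0 0 0 -1" --grip_force 15

```text
time_s: 9.1
ee_pos: [665.1, 90.9, 5.7]
ee_rot: [-180.0, -0.1, -25.1]
force: [-0.2, -0.1, 3.9]
gripper_width: 67.5
gripper_force: 15.0
```

```bash
python3 -c "
from h import *
s=env.state(); p=s['ee_pos']; y=np.radians(s['ee_rot'][2]); d=np.array([665.4,92.5])-p[:2]; print('rack in tool x',d@[np.cos(y),np.sin(y)],'y',d@[np.sin(y),-np.cos(y)])
plan(665.5,92.5,130,-25)"
```

```text
rack in tool x -0.4174508980940658 y -1.5269269865626198
at [665.1  90.9   5.7] yaw -25.1 t 9.1 w 67.5 F [-0.2 -0.1  3.9] gf 15.0
delta [-0.0002 -0.0016 -0.1243] roll -0.001 rows 2.5 rpy [-1.7997e+02 -7.0000e-02 -2.5070e+01] q [  7.  37.  91.  -0.  53. 122.]
```

Call:
apply_moves --pt "0 0 -0.04 0 -1" --pt "0 0 -0.09 0 -1" --pt "0 0 -0.13 0 -1" --pt "0 0 -0.13 0 -1"

```text
time_s: 9.5
ee_pos: [668.5, 91.5, 141.9]
ee_rot: [-179.6, -0.6, -25.1]
force: [1.3, -0.3, -1.1]
gripper_width: 68.0
gripper_force: 15.0
```

```bash
python3 -c "
from h import *
plan(592.8,-315.5,130,27.4)"
```

```text
at [668.5  91.5 141.9] yaw -25.1 t 9.5 w 68.0 F [ 1.3 -0.3 -1.1] gf 15.0
delta [0.1037 0.4008 0.0103] roll -0.916 rows 8.3 rpy [-179.61   -0.64  -25.07] q [  7.  30.  82.  -0.  68. 122.]
```

Call:
apply_moves --pt "0.104 0.401 0.01 -0.916 -1" --pt "0.104 0.401 0.01 -0.916 -1" --pt "0.104 0.401 0.01 -0.916 -1" --pt "0.104 0.401 0.01 -0.916 -1" --pt "0.104 0.401 0.01 -0.916 -1"

```text
time_s: 10.0
ee_pos: [619.1, -149.4, 127.7]
ee_rot: [-179.9, 0.1, 17.0]
force: [0.3, -0.0, -0.2]
gripper_width: 67.9
gripper_force: 15.0
```

```bash
python3 -c "
from h import *
plan(592.8,-315.5,80,27.4)"
```

```text
at [ 619.1 -149.4  127.7] yaw 17.0 t 10.0 w 67.9 F [ 0.3 -0.  -0.2] gf 15.0
delta [-0.0738  0.1512  0.0477] roll -0.181 rows 3.5 rpy [-1.7994e+02  1.1000e-01  1.7050e+01] q [-15.  27.  88.  -0.  65.  58.]
```

Call:
apply_moves --pt "-0.074 0.151 0.02 -0.181 -1" --pt "-0.074 0.151 0.03 -0.181 -1" --pt "-0.074 0.151 0.04 -0.181 -1" --pt "-0.074 0.151 0.048 -0.181 -1" --pt "-0.074 0.151 0.048 -0.181 -1"

```text
time_s: 10.5
ee_pos: [589.7, -316.2, 76.9]
ee_rot: [-179.7, 0.3, 26.8]
force: [-0.4, 0.7, -1.0]
gripper_width: 67.7
gripper_force: 15.0
```

```bash
python3 -c "
from h import *
plan(592.8,-315.5,42,27.4)"
```

```text
at [ 589.7 -316.2   76.9] yaw 26.8 t 10.5 w 67.7 F [-0.4  0.7 -1. ] gf 15.0
delta [0.0032 0.0009 0.0349] roll -0.01 rows 0.7 rpy [-179.71    0.27   26.81] q [-29.  33.  87.  -0.  61.  34.]
```

Lower to hover and settle before measuring.

Call:
apply_moves --pt "0.001 0 0.015 -0.005 -1" --pt "0.001 0 0.03 -0.005 -1" --pt "0.001 0 0.035 -0.005 -1" --pt "0.001 0 0.035 -0.005 -1" --pt "0.001 0 0.035 -0.005 -1"

```text
time_s: 11.0
ee_pos: [594.4, -312.7, 46.3]
ee_rot: [180.0, -0.0, 27.4]
force: [-1.0, -0.6, -0.3]
gripper_width: 68.1
gripper_force: 15.0
```

```bash
python3 look.py pics/r1.png 592 -315 30 65; python3 -c "
from h import *
plan(592.8,-315.5,25.7,27.4)"
```

```text
352 272
at [ 594.5 -313.    46.7] yaw 27.4 t 11.1 w 67.7 F [-0.5 -0.3 -0.6] gf 15.0
delta [-0.0027  0.0014  0.021 ] roll -0.0 rows 0.4 rpy [ 1.7994e+02 -4.0000e-02  2.7390e+01] q [-29.  34.  88.  -0.  57.  34.]
```

View pics/r1.png

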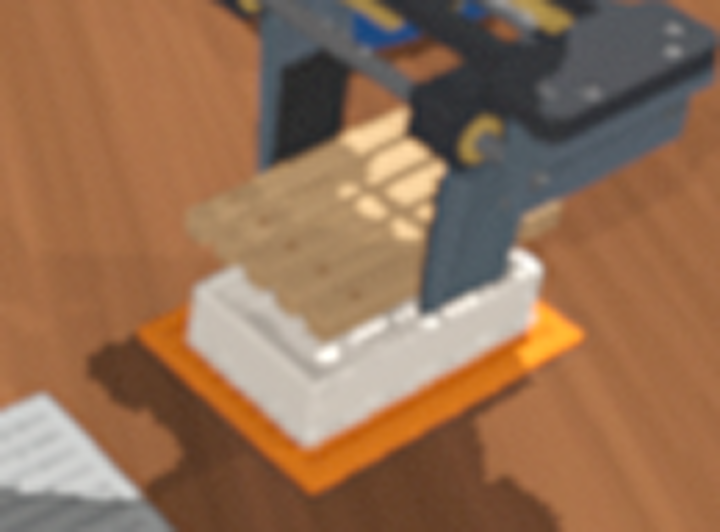

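The rack hovers over the dish, parallel to it, with its near corner at crop (325,335).

Call:
apply_moves --pt "-0.0027 0.0014 0.002 0 -1" --pt "-0.0027 0.0014 0.004 0 -1" --pt "-0.0027 0.0014 0.006 0 -1" --pt "-0.0027 0.0014 0.006 0 -1" --pt "-0.0027 0.0014 0.006 0 -1"

```text
time_s: 11.55
ee_pos: [592.0, -315.9, 40.0]
ee_rot: [180.0, 0.0, 27.3]
force: [-0.1, 0.8, -1.6]
gripper_width: 68.3
gripper_force: 15.0
```

```bash
python3 -c "
from h import *
plan(592.8,-315.5,25.7,27.4)"
```

```text
at [ 592.  -315.9   40. ] yaw 27.3 t 11.6 w 68.3 F [-0.1  0.8 -1.6] gf 15.0
delta [0.0009 0.     0.0143] roll -0.001 rows 0.3 rpy [180.     0.    27.33] q [-29.  35.  89.  -0.  57.  34.]
```

Call:
apply_moves --pt "0.001 0 0.004 0 -1" --pt "0.001 0 0.008 0 -1" --pt "0.001 0 0.011 0 -1" --pt "0.001 0 0.013 0 -1" --pt "0.001 0 0.0135 0 -1"

```text
time_s: 12.05
ee_pos: [592.7, -315.3, 26.1]
ee_rot: [-180.0, 0.0, 27.3]
force: [0.4, 0.9, -1.3]
gripper_width: 68.2
gripper_force: 15.0
```

Call:
apply_moves --pt "0 0 0.0005 0 -1" --pt "0 0 0.001 0 -1" --pt "0 0 0.001 0 -1"

```text
time_s: 12.35
ee_pos: [593.1, -315.5, 25.8]
ee_rot: [180.0, -0.0, 27.3]
force: [-0.0, -1.0, -1.3]
gripper_width: 67.7
gripper_force: 15.0
```

Call:
apply_moves --pt "0 0 0.0005 0 -1" --pt "0 0 0.001 0 -1" --pt "0 0 0.001 0 -1"

```text
time_s: 12.65
ee_pos: [593.1, -315.4, 25.7]
ee_rot: [180.0, -0.0, 27.3]
force: [-2.5, 1.3, 5.8]
gripper_width: 68.0
gripper_force: 15.0
```

Contact at the expected seated height. Release and rise.

Call:
apply_moves --pt "0 0 -0.0005 0 -1" --pt "0 0 -0.0005 0 0.7" --pt "0 0 -0.0005 0 1" --pt "0 0 -0.0005 0 1" --pt "0 0 -0.0005 0 1"

```text
time_s: 13.15
ee_pos: [592.9, -315.4, 24.8]
ee_rot: [-180.0, 0.0, 27.3]
force: [-0.1, 0.1, 0.1]
gripper_width: 90.9
gripper_force: 0.0
```

Call:
apply_moves --pt "0 0 -0.03 0 1" --pt "0 0 -0.08 0 1" --pt "0 0 -0.12 0 1" --pt "0 0 -0.12 0 1"

```text
time_s: 13.55
ee_pos: [596.5, -317.3, 152.3]
ee_rot: [179.3, -0.4, 27.3]
force: [-0.6, -0.4, -0.3]
gripper_width: 91.1
gripper_force: 0.0
```

```bash
python3 -c "
from h import *
plan(440.8,412,110,23.5)"
```

```text
at [ 596.5 -317.3  152.3] yaw 27.3 t 13.6 w 91.1 F [-0.6 -0.4 -0.3] gf 0.0
delta [ 0.1963 -0.7197  0.0356] roll 0.067 rows 14.9 rpy [179.35  -0.44  27.34] q [-29.  29.  81.  -0.  69.  34.]
```

Call:
apply_moves --pt "0.013 -0.048 0.0025 0 1" --pt "0.026 -0.096 0.005 0 1" --pt "0.039 -0.144 0.0075 0 1" --pt "0.052 -0.192 0.01 0 1" --pt "0.065 -0.239 0.01 0 1"

```text
time_s: 14.05
ee_pos: [539.6, -71.4, 134.1]
ee_rot: [-179.9, 0.1, 27.3]
force: [1.7, 0.9, -0.4]
gripper_width: 91.1
gripper_force: 0.0
```

Call:
apply_moves --pt "0.013 -0.048 0.0025 0 1" --pt "0.026 -0.096 0.005 0 1" --pt "0.039 -0.144 0.0075 0 1" --pt "0.052 -0.192 0.01 0 1" --pt "0.065 -0.239 0.01 0 1"

```text
time_s: 14.55
ee_pos: [487.7, 170.7, 124.3]
ee_rot: [-180.0, 0.1, 27.3]
force: [0.5, -0.9, 0.1]
gripper_width: 91.0
gripper_force: 0.0
```

```bash
python3 -c "
from h import *
plan(440.8,412,110,23.5)"
```

```text
at [487.7 170.7 124.3] yaw 27.3 t 14.6 w 91.0 F [ 0.5 -0.9  0.1] gf 0.0
delta [ 0.0692 -0.2359  0.0142] roll 0.067 rows 4.9 rpy [-1.7999e+02  7.0000e-02  2.7340e+01] q [ 18.  18. 105.  -0.  58.  81.]
```

Call:
apply_moves --pt "0.014 -0.048 0.003 0.067 1" --pt "0.028 -0.096 0.006 0.067 1" --pt "0.042 -0.144 0.009 0.067 1" --pt "0.056 -0.192 0.012 0.067 1" --pt "0.069 -0.236 0.014 0.067 1"

```text
time_s: 15.05
ee_pos: [440.7, 412.2, 110.1]
ee_rot: [180.0, 0.0, 23.5]
force: [1.2, 0.2, 0.6]
gripper_width: 91.0
gripper_force: 0.0
```

Call:
apply_moves --pt "0 0 0 0 1" --pt "0 0 0 0 1" --pt "0 0 0 0 1"

```text
time_s: 15.35
ee_pos: [441.7, 409.0, 110.5]
ee_rot: [179.9, 0.1, 23.5]
force: [-0.3, -0.2, 1.0]
gripper_width: 90.9
gripper_force: 0.0
```

```bash
python3 chk.py rack 20 593 -316 27 pics/c2.png; python3 -c "
from h import *
plan(440.8,412,4,23.5)"
```

```text
top [ 592.3 -317.3   26.2] 0.087
side [ 585.2 -332.7   32. ] 0.223
at [442.2 408.8 111. ] yaw 23.4 t 15.4 w 91.1 F [-0.7  0.8  0.2] gf 0.0
delta [ 0.     -0.0035  0.107 ] roll -0.002 rows 2.1 rpy [1.7997e+02 3.0000e-02 2.3400e+01] q [ 42.  25.  94.  -0.  60. 108.]
```

View pics/c2.png

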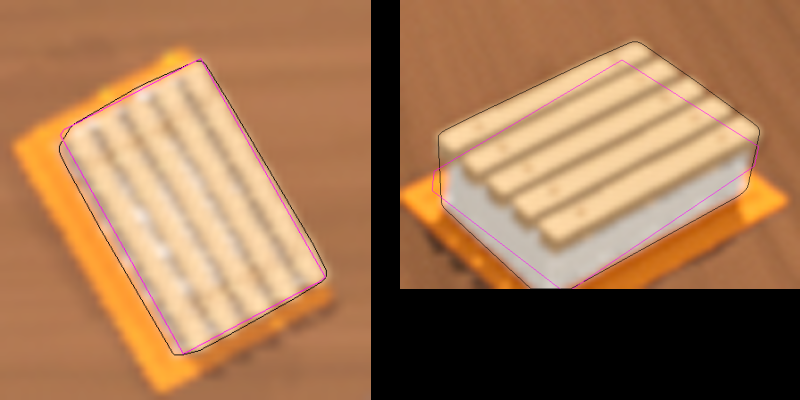

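The rack is seated squarely on the dish: its slats cover the rim evenly and its height looks right. Side-mask leakage onto the dish explains the poor side fit. Now grasping the soap.

Call:
apply_moves --pt "0 -0.003 0.05 0 1" --pt "0 -0.003 0.09 0 1" --pt "0 -0.003 0.107 0 1" --pt "0 -0.003 0.107 0 0" --pt "0 -0.003 0.107 0 -1" --grip_force 15

```text
time_s: 15.95
ee_pos: [441.2, 411.9, 4.0]
ee_rot: [180.0, 0.0, 23.4]
force: [0.0, -0.1, 0.5]
gripper_width: 78.0
gripper_force: 0.0
```

Call:
apply_moves --pt "0 0 0 0 -1" --pt "0 0 0 0 -1" --pt "0 0 0 0 -1" --pt "0 0 0 0 -1" --pt "0 0 0 0 -1" --grip_force 15

```text
time_s: 16.45
ee_pos: [440.7, 413.1, 4.2]
ee_rot: [-180.0, -0.0, 23.5]
force: [-1.2, -0.9, 0.2]
gripper_width: 40.0
gripper_force: 15.0
```

```bash
python3 -c "
from h import *
s=env.state(); p=s['ee_pos']; y=np.radians(s['ee_rot'][2]); d=np.array([440.7,412.1])-p[:2]; print('soap in tool x',d@[np.cos(y),np.sin(y)],'y',d@[np.sin(y),-np.cos(y)])
plan(440.8,412,130,23.5)"
```

```text
soap in tool x -0.38350743113308206 y 0.9471111242912673
at [440.7 413.1   4.2] yaw 23.5 t 16.4 w 40.0 F [-1.2 -0.9  0.2] gf 15.0
delta [-0.0003  0.0011 -0.1258] roll 0.0 rows 2.5 rpy [-1.800e+02 -2.000e-02  2.351e+01] q [ 42.  32. 101.  -0.  47. 109.]
```

Call:
apply_moves --pt "0 0 -0.04 0 -1" --pt "0 0 -0.09 0 -1" --pt "0 0 -0.13 0 -1" --pt "0 0 -0.13 0 -1"

```text
time_s: 16.85
ee_pos: [443.5, 415.8, 140.6]
ee_rot: [-179.8, -0.7, 23.5]
force: [1.0, 0.2, -0.7]
gripper_width: 40.1
gripper_force: 15.0
```

```bash
python3 -c "
from h import *
plan(592.9,-315.4,120,27.3)"
```

```text
at [443.5 415.8 140.6] yaw 23.5 t 16.9 w 40.1 F [ 1.   0.2 -0.7] gf 15.0
delta [-0.1549  0.7301  0.0157] roll -0.066 rows 14.9 rpy [-179.77   -0.71   23.51] q [ 42.  24.  92.  -0.  63. 109.]
```

Call:
apply_moves --pt "-0.01 0.048 0.001 0 -1" --pt "-0.02 0.096 0.002 0 -1" --pt "-0.03 0.144 0.003 0 -1" --pt "-0.04 0.192 0.004 0 -1" --pt "-0.051 0.24 0.005 0 -1"

```text
time_s: 17.35
ee_pos: [489.1, 170.7, 128.1]
ee_rot: [180.0, 0.1, 23.5]
force: [1.9, 0.5, -1.1]
gripper_width: 39.9
gripper_force: 15.0
```

Call:
apply_moves --pt "-0.01 0.048 0.001 0 -1" --pt "-0.02 0.096 0.002 0 -1" --pt "-0.03 0.144 0.003 0 -1" --pt "-0.04 0.192 0.004 0 -1" --pt "-0.051 0.24 0.005 0 -1"

```text
time_s: 17.85
ee_pos: [538.0, -69.7, 123.1]
ee_rot: [-180.0, 0.1, 23.5]
force: [0.7, -0.7, -0.3]
gripper_width: 39.7
gripper_force: 15.0
```

```bash
python3 -c "
from h import *
plan(592.9,-315.4,90,27.3)"
```

```text
at [538.  -69.7 123.1] yaw 23.5 t 17.9 w 39.7 F [ 0.7 -0.7 -0.3] gf 15.0
delta [-0.0476  0.2472  0.033 ] roll -0.066 rows 5.1 rpy [-1.7996e+02  6.0000e-02  2.3500e+01] q [ -9.  20. 102.   0.  59.  58.]
```

Call:
apply_moves --pt "-0.01 0.048 0.005 -0.066 -1" --pt "-0.02 0.096 0.01 -0.066 -1" --pt "-0.03 0.144 0.015 -0.066 -1" --pt "-0.04 0.192 0.02 -0.066 -1" --pt "-0.0475 0.235 0.03 -0.066 -1"

```text
time_s: 18.35
ee_pos: [588.6, -304.7, 93.2]
ee_rot: [180.0, 0.0, 27.2]
force: [0.8, 0.2, -0.7]
gripper_width: 39.9
gripper_force: 15.0
```

Call:
apply_moves --pt "0.001 0.012 0.015 0 -1" --pt "0.001 0.012 0.03 0 -1" --pt "0.001 0.012 0.035 0 -1" --pt "0.001 0.012 0.035 0 -1" --pt "0.001 0.012 0.035 0 -1"

```text
time_s: 18.85
ee_pos: [595.2, -311.7, 59.3]
ee_rot: [180.0, -0.0, 27.3]
force: [0.4, -0.0, -0.6]
gripper_width: 39.4
gripper_force: 15.0
```

```bash
python3 -c "
from h import *
plan(592.9,-315.4,44.2,27.3)"
```

```text
at [ 595.2 -311.7   59.3] yaw 27.3 t 18.9 w 39.4 F [ 0.4 -0.  -0.6] gf 15.0
delta [-0.0038  0.0022  0.0151] roll 0.001 rows 0.3 rpy [180.    -0.    27.33] q [-29.  34.  88.   0.  59.  34.]
```

Call:
apply_moves --pt "-0.0038 0.0022 0.002 0 -1" --pt "-0.0038 0.0022 0.005 0 -1" --pt "-0.0038 0.0022 0.008 0 -1" --pt "-0.0038 0.0022 0.008 0 -1" --pt "-0.0038 0.0022 0.008 0 -1"

```text
time_s: 19.35
ee_pos: [592.6, -316.1, 51.0]
ee_rot: [-180.0, 0.0, 27.3]
force: [0.7, 0.4, -1.0]
gripper_width: 40.1
gripper_force: 15.0
```

```bash
python3 look.py pics/s1.png 592 -315 45 65; python3 -c "
from h import *
plan(592.9,-315.4,44.2,27.3)"
```

```text
353 266
at [ 592.7 -316.2   51.2] yaw 27.3 t 19.4 w 40.1 F [-0.6  0.2 -0.4] gf 15.0
delta [ 0.0005 -0.0006  0.007 ] roll -0.0 rows 0.1 rpy [ 1.7999e+02 -1.0000e-02  2.7280e+01] q [-29.  34.  88.  -0.  58.  34.]
```

View pics/s1.png

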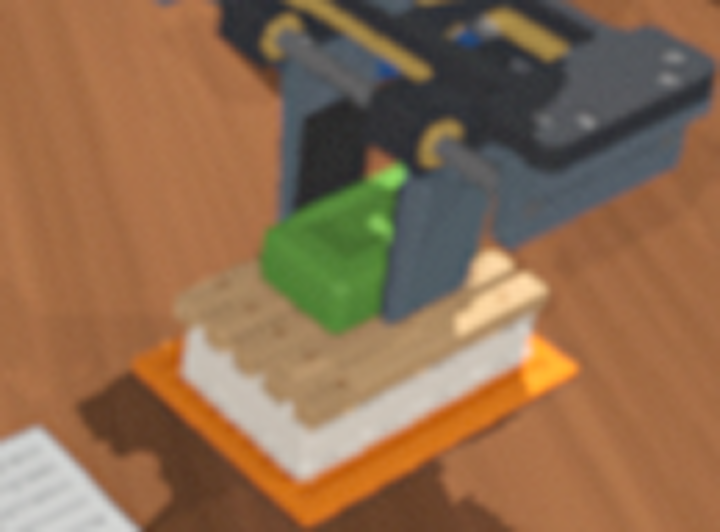

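The green soap hangs level about 7 mm above the middle of the rack (crop 335,260), lengthwise with it.

Call:
apply_moves --pt "0.0005 -0.0005 0.003 0 -1" --pt "0.0005 -0.0005 0.005 0 -1" --pt "0.0005 -0.0005 0.0065 0 -1" --pt "0.0005 -0.0005 0.0075 0 -1" --pt "0.0005 -0.0005 0.0075 0 -1"

```text
time_s: 19.9
ee_pos: [592.8, -315.5, 44.2]
ee_rot: [180.0, -0.0, 27.3]
force: [-0.8, 0.8, 4.5]
gripper_width: 40.0
gripper_force: 15.0
```

Contact. Release and rise.

Call:
apply_moves --pt "0 0 0 0 -0.4" --pt "0 0 0 0 0.3" --pt "0 0 0 0 0.8" --pt "0 0 0 0 1" --pt "0 0 0 0 1"

```text
time_s: 20.4
ee_pos: [592.9, -315.5, 43.3]
ee_rot: [-180.0, 0.0, 27.3]
force: [0.7, 0.5, 0.3]
gripper_width: 68.6
gripper_force: 0.0
```

Call:
apply_moves --pt "0 0 -0.03 0 1" --pt "0 0 -0.08 0 1" --pt "0 0 -0.12 0 1" --pt "0 0 -0.12 0 1"

```text
time_s: 20.8
ee_pos: [596.3, -317.4, 170.8]
ee_rot: [179.3, -0.4, 27.3]
force: [0.4, -0.1, -0.0]
gripper_width: 91.5
gripper_force: 0.0
```

```bash
python3 -c "
from h import *
plan(660.7,-110.2,130,20)"
```

```text
at [ 596.3 -317.4  170.8] yaw 27.3 t 20.8 w 91.5 F [ 0.4 -0.1 -0. ] gf 0.0
delta [ 0.1519 -0.1551  0.0402] roll 0.127 rows 4.4 rpy [179.34  -0.44  27.28] q [-29.  28.  80.  -0.  71.  34.]
```

Call:
apply_moves --pt "0.034 -0.035 0.01 0.127 0" --pt "0.068 -0.07 0.02 0.127 0" --pt "0.102 -0.105 0.03 0.127 0" --pt "0.136 -0.139 0.04 0.127 0" --pt "0.151 -0.155 0.04 0.127 0"

```text
time_s: 21.3
ee_pos: [655.6, -104.3, 121.0]
ee_rot: [-179.8, 0.2, 20.2]
force: [-0.1, -0.8, -1.7]
gripper_width: 53.9
gripper_force: 0.0
```

Call:
apply_moves --pt "0 0 0 0 0" --pt "0 0 0 0 0" --pt "0 0 0 0 0"

```text
time_s: 21.6
ee_pos: [655.7, -109.8, 123.4]
ee_rot: [180.0, 0.0, 19.9]
force: [0.2, -0.1, 0.0]
gripper_width: 45.8
gripper_force: 0.0
```

```bash
python3 chk.py soap_green 40 593 -316 27 pics/c3.png; python3 -c "
from h import *
plan(660.5,-110,45,20)"
```

```text
top [ 593.  -317.6   31.4] 0.16
side [ 593.3 -315.2   33.2] 0.139
at [ 655.7 -110.   123.6] yaw 19.9 t 21.7 w 45.3 F [0.1 0.2 0.5] gf 0.0
delta [0.0045 0.0016 0.0786] roll -0.002 rows 1.6 rpy [179.98   0.    19.9 ] q [-11.  30.  84.  -0.  66.  60.]
```

View pics/c3.png

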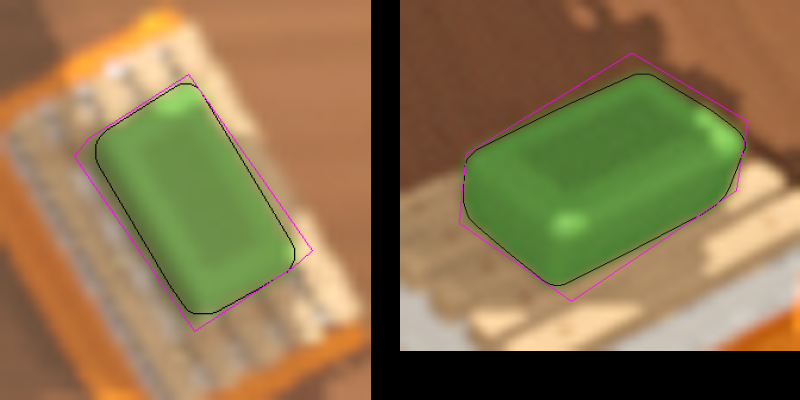

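The soap lies flat in the middle of the rack, with its long edges parallel to the slats. Now the cover.

Call:
apply_moves --pt "0.0045 0.0016 0.02 0 0" --pt "0.0045 0.0016 0.04 0 0" --pt "0.0045 0.0016 0.045 0 0" --pt "0.0045 0.0016 0.045 0 0" --pt "0.0045 0.0016 0.045 0 0"

```text
time_s: 22.2
ee_pos: [661.3, -109.1, 79.5]
ee_rot: [180.0, -0.1, 20.0]
force: [-0.1, -0.1, 0.8]
gripper_width: 45.4
gripper_force: 0.0
```

```bash
python3 look.py pics/v1.png 660 -110 50 60; python3 -c "
from h import *
plan(660.5,-110,45,20)"
```

```text
355 207
at [ 661.5 -109.    79.8] yaw 20.0 t 22.2 w 45.4 F [ 0.2 -0.6  0.2] gf 0.0
delta [-0.0014  0.0005  0.0348] roll -0.0 rows 0.7 rpy [ 1.7993e+02 -1.1000e-01  1.9970e+01] q [-10.  32.  87.  -0.  61.  60.]
```

View pics/v1.png

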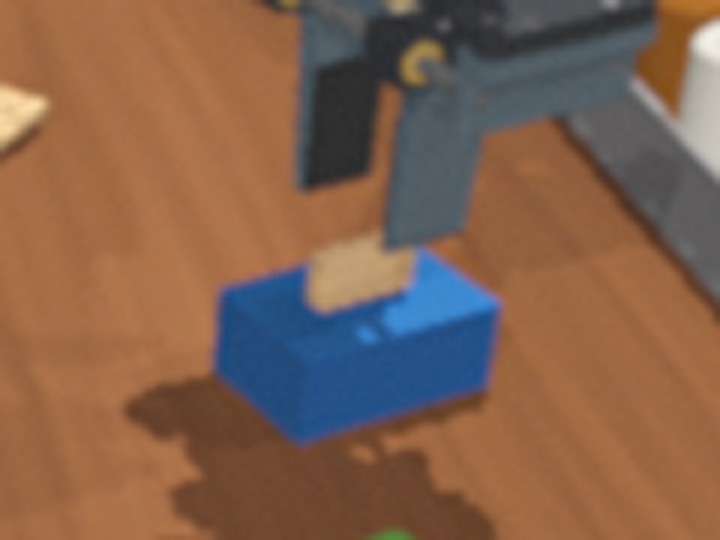

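The fingers straddle the ridge (crop 360,270) and are aligned with it. Descend and grip.

Call:
apply_moves --pt "-0.001 0.0005 0.012 0 0" --pt "-0.001 0.0005 0.024 0 0" --pt "-0.001 0.0005 0.034 0 0" --pt "-0.001 0.0005 0.034 0 0" --pt "-0.001 0.0005 0.034 0 0" --grip_force 20

```text
time_s: 22.75
ee_pos: [659.8, -109.2, 43.9]
ee_rot: [-180.0, 0.1, 20.0]
force: [0.8, 0.2, 0.7]
gripper_width: 45.5
gripper_force: 0.0
```

Call:
apply_moves --pt "0 0 0 0 -1" --pt "0 0 0 0 -1" --pt "0 0 0 0 -1" --pt "0 0 0 0 -1" --pt "0 0 0 0 -1" --grip_force 20

```text
time_s: 23.25
ee_pos: [660.1, -109.2, 44.8]
ee_rot: [180.0, -0.0, 20.0]
force: [-0.4, 0.2, -0.0]
gripper_width: 11.4
gripper_force: 20.0
```

```bash
python3 -c "
from h import *
s=env.state(); p=s['ee_pos']; y=np.radians(s['ee_rot'][2]); d=np.array([660.5,-110])-p[:2]; print('cover in tool x',d@[np.cos(y),np.sin(y)],'y',d@[np.sin(y),-np.cos(y)])
fr={n:cams.grab_frame(n) for n in('top','side')}
print(fit('cover',{'side':fr['side']},(660,-110,20)))
plan(660.5,-110,150,20)"
```

```text
cover in tool x 0.12200181742822243 y 0.8859520089046548
(array([ 659.6, -111.8,   21. ]), np.float64(0.06))
at [ 660.1 -109.2   44.8] yaw 20.0 t 23.4 w 12.1 F [-0.2 -0.4  2.5] gf 20.0
delta [ 1.000e-04  9.000e-04 -1.052e-01] roll 0.0 rows 2.1 rpy [ 1.8e+02 -2.0e-02  2.0e+01] q [-10.  34.  89.   0.  57.  60.]
```

Call:
apply_moves --pt "0 0 -0.04 0 -1" --pt "0 0 -0.08 0 -1" --pt "0 0 -0.11 0 -1" --pt "0 0 -0.11 0 -1"

```text
time_s: 23.75
ee_pos: [662.9, -109.9, 159.8]
ee_rot: [179.7, -0.5, 20.0]
force: [0.3, -0.1, -1.5]
gripper_width: 11.6
gripper_force: 20.0
```

```bash
python3 -c "
from h import *
plan(592.4,-315.6,140,27.3)"
```

```text
at [ 662.9 -109.9  159.8] yaw 20.0 t 23.8 w 11.6 F [ 0.3 -0.1 -1.5] gf 20.0
delta [-0.1368  0.1691  0.0195] roll -0.127 rows 4.4 rpy [179.69  -0.51  20.  ] q [-10.  29.  81.  -0.  70.  60.]
```

Call:
apply_moves --pt "-0.03 0.037 0.003 -0.127 -1" --pt "-0.06 0.074 0.006 -0.127 -1" --pt "-0.09 0.111 0.01 -0.127 -1" --pt "-0.12 0.148 0.013 -0.127 -1" --pt "-0.137 0.169 0.016 -0.127 -1"

```text
time_s: 24.25
ee_pos: [586.7, -318.0, 136.6]
ee_rot: [-179.9, 0.1, 27.1]
force: [1.0, -0.1, -2.3]
gripper_width: 12.2
gripper_force: 20.0
```

Call:
apply_moves --pt "0 0 0 0 -1" --pt "0 0 0 0 -1" --pt "0 0 0 0 -1"

```text
time_s: 24.55
ee_pos: [589.2, -313.8, 137.8]
ee_rot: [-179.9, 0.0, 27.3]
force: [0.2, 0.9, -2.0]
gripper_width: 11.7
gripper_force: 20.0
```

```bash
python3 -c "
from h import *
plan(592.4,-315.6,114,27.3)"
```

```text
at [ 589.2 -313.8  137.8] yaw 27.3 t 24.6 w 11.7 F [ 0.2  0.9 -2. ] gf 20.0
delta [0.002  0.0031 0.0238] roll 0.001 rows 0.5 rpy [-1.7992e+02  2.0000e-02  2.7330e+01] q [-29.  30.  83.   0.  68.  34.]
```

Call:
apply_moves --pt "0.002 0.003 0.006 0 -1" --pt "0.002 0.003 0.013 0 -1" --pt "0.002 0.003 0.02 0 -1" --pt "0.002 0.003 0.02 0 -1" --pt "0.002 0.003 0.02 0 -1"

```text
time_s: 25.05
ee_pos: [592.2, -316.4, 118.1]
ee_rot: [-180.0, 0.0, 27.3]
force: [-0.1, -0.7, 0.0]
gripper_width: 11.8
gripper_force: 20.0
```

```bash
python3 look.py pics/v2.png 592 -315 70 65; python3 -c "
from h import *
f=cams.grab_frame('side'); print(fit('cover',{'side':f},(592,-315,27),env.state()['ee_pos'][2]-44.8))
plan(592.4,-315.6,84.8,27.3)"
```

```text
354 256
(array([ 591.6, -319.4,   29.5]), np.float64(0.075))
at [ 592.4 -316.8  118.8] yaw 27.3 t 25.1 w 11.7 F [-0.7 -0.6 -0.7] gf 20.0
delta [ 0.0005 -0.0011  0.034 ] roll -0.0 rows 0.7 rpy [ 1.7997e+02 -1.0000e-02  2.7280e+01] q [-29.  31.  84.  -0.  66.  34.]
```

View pics/v2.png

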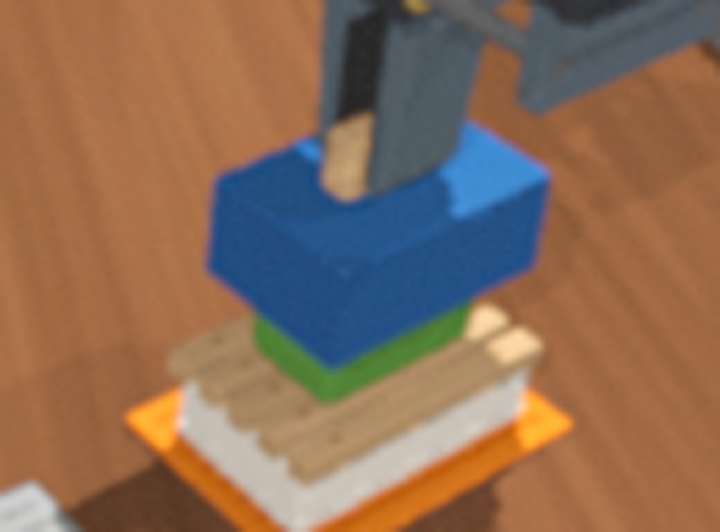

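The cover hangs level and squarely over the soap, with about equal green showing on both visible sides (crop 330,350).

Call:
apply_moves --pt "0.0005 -0.001 0.005 0 -1" --pt "0.0005 -0.001 0.01 0 -1" --pt "0.0005 -0.001 0.014 0 -1" --pt "0.0005 -0.001 0.018 0 -1" --pt "0.0005 -0.001 0.018 0 -1"

```text
time_s: 25.65
ee_pos: [591.8, -315.4, 99.6]
ee_rot: [-179.9, 0.1, 27.3]
force: [0.0, -0.5, -1.3]
gripper_width: 12.0
gripper_force: 20.0
```

```bash
python3 -c "
from h import *
plan(592.4,-315.6,84.8,27.3)"
```

```text
at [ 591.8 -315.4   99.6] yaw 27.3 t 25.6 w 12.0 F [ 0.  -0.5 -1.3] gf 20.0
delta [0.0005 0.0005 0.0148] roll -0.0 rows 0.3 rpy [-1.7993e+02  5.0000e-02  2.7280e+01] q [-29.  32.  85.  -0.  63.  34.]
```

Call:
apply_moves --pt "0.0005 0.0005 0.005 0 -1" --pt "0.0005 0.0005 0.009 0 -1" --pt "0.0005 0.0005 0.012 0 -1" --pt "0.0005 0.0005 0.0135 0 -1" --pt "0.0005 0.0005 0.0145 0 -1"

```text
time_s: 26.15
ee_pos: [592.9, -315.8, 85.9]
ee_rot: [-180.0, 0.0, 27.3]
force: [-0.3, -0.1, -1.1]
gripper_width: 11.9
gripper_force: 20.0
```

Call:
apply_moves --pt "0 0 0.0005 0 -1" --pt "0 0 0.001 0 -1" --pt "0 0 0.001 0 -1"

```text
time_s: 26.45
ee_pos: [593.0, -315.8, 85.2]
ee_rot: [180.0, -0.0, 27.3]
force: [0.0, 0.7, -0.7]
gripper_width: 12.0
gripper_force: 20.0
```

Call:
apply_moves --pt "0 0 0.0005 0 -1" --pt "0 0 0.001 0 -1" --pt "0 0 0.001 0 -1"

```text
time_s: 26.75
ee_pos: [593.1, -315.9, 84.8]
ee_rot: [180.0, -0.0, 27.3]
force: [-1.0, 0.9, 3.9]
gripper_width: 12.0
gripper_force: 20.0
```

Contact at the expected height. Release, rise and move clear.

Call:
apply_moves --pt "0 0 0 0 -0.6" --pt "0 0 0 0 -0.3" --pt "0 0 0 0 0" --pt "0 0 0 0 0" --pt "0 0 0 0 0"

```text
time_s: 27.25
ee_pos: [592.9, -315.8, 84.0]
ee_rot: [-180.0, 0.0, 27.3]
force: [-0.0, 0.3, -0.6]
gripper_width: 44.8
gripper_force: 0.0
```

Call:
apply_moves --pt "0 0 -0.02 0 0" --pt "0 0 -0.05 0 0" --pt "0 0 -0.09 0 0" --pt "0 0 -0.12 0 0" --pt "0 0 -0.12 0 0"

```text
time_s: 27.75
ee_pos: [595.3, -317.1, 209.8]
ee_rot: [179.5, -0.3, 27.3]
force: [0.5, 0.2, 0.2]
gripper_width: 45.5
gripper_force: 0.0
```

Call:
apply_moves --pt "-0.04 -0.02 0 0 0" --pt "-0.08 -0.04 0 0 0" --pt "-0.12 -0.06 0 0 0" --pt "-0.16 -0.08 0 0 0" --pt "-0.2 -0.1 0 0 0"

```text
time_s: 28.25
ee_pos: [367.2, -318.0, 203.1]
ee_rot: [-179.9, 0.0, 27.3]
force: [0.6, -1.1, 0.3]
gripper_width: 45.5
gripper_force: 0.0
```

Call:
apply_moves --pt "0 0 0 0 0" --pt "0 0 0 0 0" --pt "0 0 0 0 0"

```text
time_s: 28.55
ee_pos: [370.2, -318.8, 203.9]
ee_rot: [180.0, -0.0, 27.3]
force: [-0.0, 0.1, -0.0]
gripper_width: 45.7
gripper_force: 0.0
```

Run:
```python
from h import *
fr={n:cams.grab_frame(n) for n in('top','side')}
for n in fr: print(n,*fit('cover',{n:fr[n]},(592.5,-315.6,27),40))
t=cv2.resize(fr['top'],(800,600),interpolation=2); 
s=fr['side'][180:350,220:450]
cv2.imwrite('pics/end.png',np.hstack([cv2.resize(s,None,fx=2,fy=2,interpolation=2),cv2.resize(fr['top'][50:220,100:270*1],None,fx=2,fy=2)])[:, :800] if 0 else np.vstack([cv2.resize(s,(400,296),interpolation=2),cv2.resize(fr['top'][60:280,100:430],(400,267),interpolation=2)]))
```

```text
top [ 594.  -318.1   28.2] 0.061
side [ 592.8 -316.3   28.3] 0.065
```

View pics/end.png

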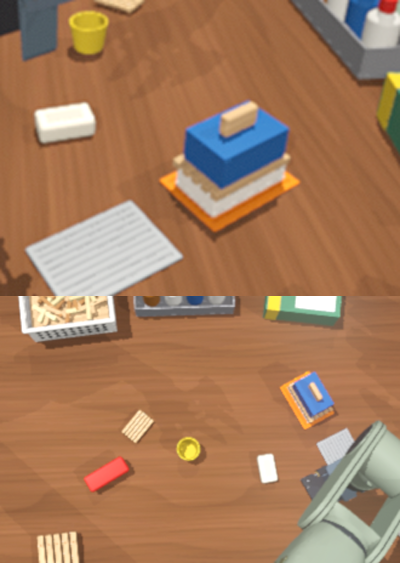

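The whole stack stands squarely on the orange mat with the cover seated. The white soap, cup and brush have not moved, and the arm is clear.

```bash
python3 -c "
from workcell import env
print(env.job_done())"
```

```text
the job is handed in; nothing more can be done
None
```

The stain-soap set is together on the orange mat and handed in: dish, rack, green soap and cover were set down in that order, with the final fits within about 2 mm of the mat's centre. The white soap, cup and brush were left where they were, and the robot's clock read about 29 s.

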